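# Open the ratchet bench clamp and lock it open

## Task

Open the ratchet bench clamp: tip its pawl up out of the teeth until it stays back by itself, then draw the toothed bar out by its pull tab so that the jaw stands at least 60 mm back from where it was. Then tip the pawl back down into the teeth and pull the bar slowly the same way until a tooth comes up firm against the pawl and you feel it hold (no hauling), and leave the clamp locked like that; leave the wooden block and the tools and glue around the clamp where they are.

Things in the scene. Friction and masses are not known exactly. Their poses are not given: they have to be found in the camera images.
- clamp: fixed grey steel clamp, base plate 170 x 90 x 10 mm. Origin: centre of its underside on the bench. Its x axis is the way the bar withdraws (level), y across, z up. The bar runs in a 160 mm long channel (39 mm wide outside, top 32.5 mm over the bench). Two ears, 36 mm long, rise to 67 mm over the bench beside the pawl pivot.
- bar: loose steel bar, captive in the channel, 312 x 24 x 10 mm, 0.5-0.85 kg, slides along the clamp's x with 4 to 9 N of drag. Origin: mid length, underside (16 mm over the bench). Jaw plate on its -x end, pull tab on its +x end. 12 saw teeth on top, pitch 12 mm, 6 mm high, steep faces to +x: pawl down, it cannot pass the pawl towards +x. Pawl up, it travels at least 80 mm to +x.
- jaw_face (a point): centre of the bar's rubber jaw face (60 x 50 mm plate), against the wooden block at the start; 31 mm over the bench
- tab_top (a point): middle of the top edge of the pull tab, an upright steel plate 8 mm thick (along x), 44 mm wide, top 68 mm over the bench, 42 mm above the bar's top face. Between clamp and tab the bar is clear and free of teeth for over 40 mm: a finger can stand there above the bar and push the tab to +x.
- pawl_pivot (a point): pawl axis (along the clamp's y), 54 mm over the bench. The pawl is a rigid L: a 44 mm arm ending in the nose, pointing to -x and down at joint 0, and a thumb lever about 90 degrees from it, pointing up at 0. Push the lever's top to +x (and down) to lift the pawl; push the upright arm to -x to drop it.
- pawl_hinge (a joint): pawl angle, rad: 0 = down, nose in a tooth gap (up to 0.11 riding on a tooth); grows as the nose lifts, up and over to +x; stop 1.6. Turns easily (under 1 N at the lever). By weight it falls into the teeth from below 0.8 and falls back to 1.6 and stays from above 1.2. At 1.6 the arm stands nearly upright (end about 100 mm over the bench, just -x of the pivot), the lever lies level to +x.
- thumb_top (a point): top end of the thumb lever, 26 mm wide (along y) and 6 mm thick; 53 mm from the pivot, about 106 mm above the bench with the pawl down
- pawl: the steel pawl, 0.12 kg. Origin: on its pivot axis, between the ears. Its nose is a block 4 x 12 x 15 mm at the end of the arm, 42 mm from the pivot along -x and down to 26 mm below it at joint 0
- block: loose wooden offcut 38 x 90 x 60 mm standing between the jaw and the fixed steel bench stop; stays where it is
- screwdriver: loose screwdriver lying on the bench on the robot's side of the clamp; leave alone
- wrench: loose wrench lying flat on the bench on the far side of the clamp; leave alone
- glue: loose glue bottle, 54 mm wide, 150 mm high, standing on the far side of the clamp near the block; leave alone
Things that resemble listed ones, but are neither listed nor needed, are in the scene too. What is shaped like the clamp but blue or green is not meant.

How it is judged (in metres and radians):
On the way, in this order (a step that is already met when the one before it is completed fails the run):
1. the pawl is tipped up (past 1.2 rad) with the bar not yet withdrawn (within 14 mm of its start) (value of joint pawl_hinge above 1.2 rad and distance of jaw_face from where it was at the start of the episode below 0.014 m), for 0.2 s.
2. the bar is drawn out at least 60 mm with the pawl still up (value of joint pawl_hinge above 1 rad and distance of jaw_face from where it was at the start of the episode above 0.058 m), for 0.1 s.
3. with the pawl down, the bar is pulled until a tooth bears on the pawl with more than 4 N (value of joint pawl_hinge below 0.05 rad and contact force between bar and pawl above 4 N), for 0.05 s.
At the end, for the whole second after the job is handed in: jaw at least 58 mm from its start, pawl down in a tooth gap (below 0.04 rad) with the tooth up against it, bar at rest, block within 10 mm of its start (distance of jaw_face from where it was at the start of the episode above 0.058 m and value of joint pawl_hinge below 0.04 rad and linear speed of bar below 0.01 m/s and distance of block from where it was at the start of the episode below 0.01 m); the robot touches nothing.
It fails at once if the bar hauled against the pawl with more than 50 N (contact force between bar and pawl above 50 N).
It fails at once if the block shifted more than 10 mm (distance of block from where it was at the start of the episode above 0.01 m).
It fails at once if the screwdriver, wrench or glue bottle shifted more than 20 mm (distance of any of screwdriver, wrench, glue from where it was at the start of the episode above 0.02 m).
It also fails if it takes over 61 s, if anything falls off the work surface, if the arm or the gripper's body presses on something with over 40 N, if the wrist force passes 120 N, or if a joint passes its speed limit or range.

## Robot

A 6-joint arm with a two-finger parallel gripper is mounted at the origin on the work surface. World frame = base frame: x ahead of the robot, y to its left, z up, the work surface at z = 0. Lengths are in mm, angles in rad, forces in N, time in s.
With the tool pointing down it reaches from about 350 to 875 mm from the base axis. Payload 4.2 kg.
Tool frame: the origin (TCP) lies at the very end of the fingers, on their centre line; the grasp point (between the pads) lies 19 mm behind it (arm.pinch_z is the distance from the TCP to the grasp point, in mm); x points along the fingers, y is the direction in which the jaws open and shut, and the axes are right-handed (so a half turn about x gives the same grasp; the last joint's range is limited). The gripper opens to 85 mm and grips with 20 to 120 N. Pads are 22 mm wide; open, the fingers measure 114 mm over their backs; the gripper's body (76 mm by 85 mm) begins 54 mm behind the grasp point. The pads swing forward as they close: fully open they stand 13 mm farther back than shut.
Start: joints at [1.41, 0.385, 0.008, 0, -1.194, -0.259], TCP at [254.703, 570.724, 231.312] pointing down, gripper open.
Joint ranges: [-3.14, 3.14], [-1.21, 2.06], [-1.07, 1.41], [-3.16, 2.05], [-2.99, -0.16], [-3.1, 3.1]. Speed limits (rad/s): [2.79, 2.79, 3.14, 3.14, 3.14, 3.14].

## Interface

Orientations are given as a unit quaternion [x, y, z, w].
In Python, from bench import arm gives the robot as it stands.
- The arm moves only by the tool drive_tool, never from a script. Its argument "motion" is a list of rows, each a list of 4 numbers: the shift along the tool's x, y, z in mm, then the turn about the tool's x in degrees. In form: [[dx, dy, dz, spin], ...]. A call has 1 to 10 rows; each row shifts and turns the commanded pose from where the row before left it, along the tool's axes as they then stand; what a row does not reach is not made up. A row lasts 1/12 s, in which the tool goes at most 41.7 mm and 7.16 degrees, less where a joint would pass 70% of its speed; a pose out of reach is approached as far as the arm can. A call with a gripper value outside its range is refused whole. "grip" is the finger opening in mm, from 0 to 85.4, set as the call begins (left out, the last holds). The fingers move at their own pace and stop on an object; the grip force is fixed at half the most. Time passes only in rows, so rows that do not move let the fingers close. It gives the time, the measured TCP pose, the force and the opening at its end, in the units of the state.
- arm.read_state(): the state, without advancing time (a new reading comes with each control period).
- arm.get_image(name): name is "side" or "top" or "wrist"; returns the picture (480x640x3 uint8, red, green, blue); there is no depth.
- arm.calibration(name): a dict with "K" (3x3 intrinsics, pixels), "distortion" ([k1, k2, p1, p2, k3] as OpenCV has them; the pictures are not rectified), "eye" and "attitude" of the camera in the world; the wrist camera has in their place "T_tool_cam" (4x4, takes a point from camera to tool coordinates, whose origin is the TCP and whose axes are the tool frame's). Camera axes: x right, y up, looking along -z (the intrinsics and any distortion apply to the point x, -y, -z); pixel columns grow to the right and rows downward; lengths in mm; the calibration is good to about 2 mm. A picture is of the moment at which its call begins: read the wrist's pose just before it. calibration takes no time and is no camera call.
- arm.job_done(): hands the job in, once; it reports no verdict.
The state is a dict: "clock": time; "joints": joint angles; "joint_vel": joint speeds; "joint_efforts": joint torques, N m; "position": TCP position; "ee_rot": TCP orientation; "contact_force": force on the tool from outside, world axes, zero at the start; "wrist_torque": the same for the moment, N m; "gripper_width": finger opening in mm.
Only numpy, scipy, OpenCV 4.12 (cv2) and the standard library are available. Lean on these libraries where they do the work, as an engineer would, in place of code of your own. Each camera call takes 0.05 s, during which the arm holds its last target. There are 200 camera calls.

## Working session

There is one attempt and no reset: what is moved stays moved. The work goes in short steps, Python scripts to look and compute and a tool call to move; the robot and the scene stay as the last step left them, time stands still between calls to the robot, and variables do not carry over. Pictures are saved under pics/ and viewed, about 8 in all and at most 12, crops included, and the job is handed in when it is done.

Besides the shell and the picture viewer there is one more tool, called after "Emit:" as name([rows], argument=value, ...), one row to a line, values as JSON. drive_tool: Moves the arm, as the interface text tells. Its arguments: {"type":"object","properties":{"motion":{"type":"array"},"grip":{"type":"number"}},"required":["motion"]}

```bash
mkdir -p pics; python3 - <<'E'
from bench import arm
import cv2
for n in ("top","side"):
    im=arm.get_image(n); cv2.imwrite(f"pics/{n}0.png",im[:,:,::-1])
    c=arm.calibration(n); print(n,c)
print(arm.calibration("wrist")); print(arm.read_state())
E
```

```text
top {'K': array([[530.52159825,   0.        , 313.97090358],
       [  0.        , 530.52159825, 235.34868664],
       [  0.        ,   0.        ,   1.        ]]), 'distortion': array([-0.01490186,  0.        ,  0.        ,  0.        ,  0.        ]), 'eye': array([ 343.85228598,   37.85804267, 1211.71353302]), 'attitude': array([-0.05147068,  0.05815241,  0.70965078, -0.70026055])}
side {'K': array([[505.3541991 ,   0.        , 316.5124366 ],
       [  0.        , 505.3541991 , 243.33675382],
       [  0.        ,   0.        ,   1.        ]]), 'distortion': array([-0.0656727,  0.       ,  0.       ,  0.       ,  0.       ]), 'eye': array([268.74084198, 538.7123562 , 793.03951962]), 'attitude': array([-0.08029427,  0.32008252,  0.91831164, -0.21864068])}
{'K': array([[331.64347356,   0.        , 325.13849771],
       [  0.        , 331.64347356, 246.0914149 ],
       [  0.        ,   0.        ,   1.        ]]), 'distortion': array([-0.06257777,  0.        ,  0.        ,  0.        ,  0.        ]), 'T_tool_cam': array([[-3.38449164e-04,  2.92636826e-01, -9.56223600e-01,
        -1.
[... 255 characters left out ...]
00000000e+00]])}
{'clock': 0.1, 'joints': array([ 1.40959697e+00,  3.85458315e-01,  6.76760230e-03, -4.33872484e-04,
       -1.19398700e+00, -2.58604642e-01]), 'joint_vel': array([ 0.00056903, -0.00040816,  0.00347108,  0.00188043,  0.00016914,
        0.00045656]), 'joint_efforts': array([-8.77954481e-04, -3.93318129e+01,  1.88931280e+01,  4.19803306e+00,
       -2.57052387e-03,  2.24024809e-06]), 'position': array([254.50851098, 570.26689396, 230.3460187 ]), 'ee_rot': array([-0.69146459,  0.14806222,  0.69168465,  0.14671958]), 'contact_force': array([-0.36449712, -0.14607282,  1.49071923]), 'wrist_torque': array([ 0.03383717,  0.01734644, -0.00607641]), 'gripper_width': 85.50925520322127}
```

View pics/top0.png

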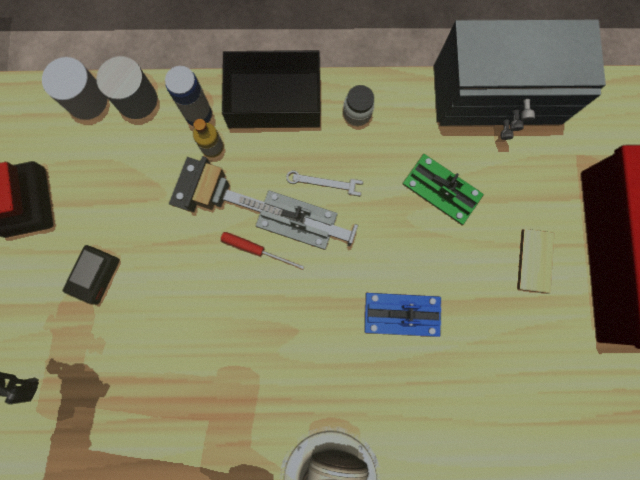

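View pics/side0.png

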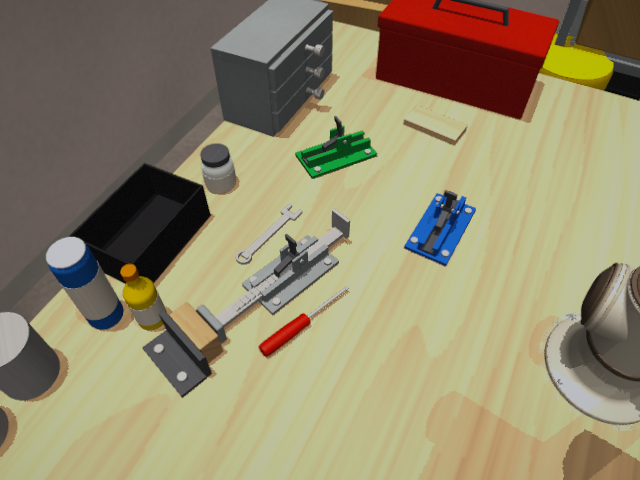

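The top view shows the grey clamp near (297,220), the tab near (353,234), the jaw near (222,190) and the pawl near (298,215). In the side view the thumb top is near (291,237) and the tab top near (341,215). I'll zoom in for accurate pixel positions.

```bash
cat > h.py <<'E'
import numpy as np, cv2
from scipy.spatial.transform import Rotation as R
from bench import arm
def pose():
    s=arm.read_state(); return np.array(s["position"]),R.from_quat(s["ee_rot"]).as_matrix(),s
def ray(n,uv,P=None):
    c=arm.calibration(n); 
    x,y=cv2.undistortPoints(np.array([[uv]],float),c["K"],np.array(c["distortion"]))[0,0]
    d=np.array([x,-y,-1.])
    if n=="wrist":
        p,M=P; T=c["T_tool_cam"]; o=p+M@T[:3,3]; d=M@T[:3,:3]@d
    else:
        o=c["eye"]; d=R.from_quat(c["attitude"]).as_matrix()@d
    return np.array(o),d/np.linalg.norm(d)
def onz(n,uv,z,P=None):
    o,d=ray(n,uv,P); return o+d*(z-o[2])/d[2]
def tri(rs):
    A=sum(np.eye(3)-np.outer(d,d) for o,d in rs); b=sum((np.eye(3)-np.outer(d,d))@o for o,d in rs)
    return np.linalg.solve(A,b)
def crop(src,x,y,w,h,k,out):
    im=cv2.imread(src)[y:y+h,x:x+w]; return cv2.resize(im,None,fx=k,fy=k,interpolation=cv2.INTER_CUBIC)
E
python3 - <<'E'
from h import *
a=crop("pics/top0.png",205,170,160,90,5,0); b=crop("pics/side0.png",210,200,160,90,5,0)
b=np.clip(b*1.3,0,255).astype('uint8');a=np.clip(a*1.3,0,255).astype('uint8')
im=cv2.resize(np.vstack([a,b]),(533,600)) if 0 else np.vstack([a,b])[:,:]
im=cv2.resize(im,(533,600)); cv2.imwrite("pics/z0.png",im)
for n,uv in (("top",(353,234)),("side",(341,215))): print(n,onz(n,uv,68))
for n,uv in (("top",(303,209)),("side",(291,237))): print(n,onz(n,uv,106))
M=pose()[1]; print(M)
E
```

```text
top [524.6113958  -59.53903733  68.        ]
side [524.63555215 -56.69850054  68.        ]
top [573.7524111   48.69194877 106.        ]
side [567.73537538  60.57608212 106.        ]
[[-7.00164573e-04 -4.07726931e-01 -9.13103641e-01]
 [-1.79221195e-03 -9.13101887e-01  4.07727522e-01]
 [-9.99998149e-01  1.92195162e-03 -9.14114846e-05]]
```

View pics/z0.png

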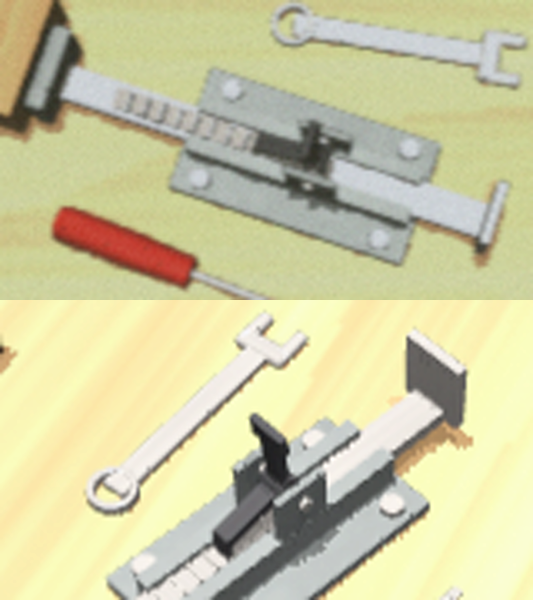

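```bash
python3 - <<'E'
from h import *
t=lambda X,Y:(205+X/3.331,170+Y/3.331)
s=lambda X,Y:(210+X/3.331,200+(Y-300)/3.331)
b=[onz("top",t(*p),13) for p in((232,90),(411,148),(200,178),(380,240))]
c=sum(b)/4; ax=(b[1]+b[3]-b[0]-b[2]); ax/=np.linalg.norm(ax); ay=np.array([-ax[1],ax[0],0])
print("centre",c,"ax",ax,np.degrees(np.arctan2(ax[1],ax[0])))
tab=tri([ray("top",t(494,212)),ray("side",s(438,352))])
th=tri([ray("top",t(313,143)),ray("side",s(268,425))])
ths=onz("side",s(268,425),106)
ear=onz("top",t(319,163),67); jaw=onz("top",t(50,68),56)
for n,p in(("tab",tab),("th",th),("ths",ths),("ear",ear),("jaw",jaw)): print(n,p,"clamp xy",(p-c)@ax,(p-c)@ay)
E
```

```text
centre [569.45912574  64.22543892  13.        ] ax [-3.33255521e-01 -9.42836549e-01 -8.68608876e-16] -109.4664919570923
tab [525.90178724 -60.89918923  61.56839627] clamp xy 132.48779610060484 0.6310224687073998
th [568.30967309  58.05354544 100.73581242] clamp xy 6.202148184060271 0.9730716089657063
ths [568.015627    62.05010199 106.        ] clamp xy 2.532041080764431 -0.6360403275248995
ear [559.68468476  54.21189289  67.        ] clamp xy 12.69852359806346 -5.878630698112715
jaw [628.77142108 233.97803263  56.        ] clamp xy -179.8150994945381 -0.6491892588686383
```

Emit:
drive_tool([
  [0, 0, 0, -4.6],
  [0, 17, -23, 0],
  [0, 17, -23, 0],
  [0, 17, -23, 0],
  [0, 17, -23, 0],
  [0, 17, -23, 0],
  [0, 17, -23, 0],
  [0, 17, -23, 0],
  [0, 17, -23, 0],
  [0, 17, -23, 0],
], grip=0)

```text
clock: 0.93
position: [399.3, 356.0, 231.0]
ee_rot: [-0.697, 0.12, 0.697, 0.119]
contact_force: [1.1, -0.1, 0.4]
gripper_width: 0.1
```

Emit:
drive_tool([
  [0, 17, -23, 0],
  [0, 17, -23, 0],
  [0, 17, -23, 0],
  [0, 17, -23, 0],
  [0, 17, -23, 0],
  [0, 17, -23, 0],
  [0, 17, -23, 0],
  [0, 17, -23, 0],
  [0, 17, -23, 0],
  [0, 17, -23, 0],
])

```text
clock: 1.77
position: [559.5, 119.2, 230.9]
ee_rot: [-0.697, 0.12, 0.697, 0.119]
contact_force: [0.3, 0.3, 0.5]
gripper_width: -0.2
```

Emit:
drive_tool([
  [20, 5, -5, 0],
  [20, 0, 0, 0],
  [0, 0, 0, 0],
  [0, 0, 0, 0],
])

```text
clock: 2.1
position: [561.6, 113.7, 190.3]
ee_rot: [-0.696, 0.12, 0.698, 0.119]
contact_force: [0.1, 0.9, 0.7]
gripper_width: -0.1
```

```bash
python3 - <<'E'
from h import *
p,M,s=pose(); print(p,M,s["gripper_width"],s["clock"])
np.savez("w1.npz",p=p,M=M)
im=arm.get_image("wrist"); cv2.imwrite("pics/w1.png",im[:,:,::-1])
c=np.array([569.46,64.23,0]); ax=np.array([-.33326,-.94284,0]); ay=np.array([.94284,-.33326,0])
print((p-c)@ax,(p-c)@ay)
E
```

```text
[561.61181201 113.6866981  190.25005996] [[-0.00290815 -0.33325164 -0.94283344]
 [-0.00171143 -0.94283438  0.33325725]
 [-0.99999431  0.00258275  0.00217156]] -0.13343478160103472 2.1
-44.01426610757858 -23.881524770774753
```

View pics/w1.png

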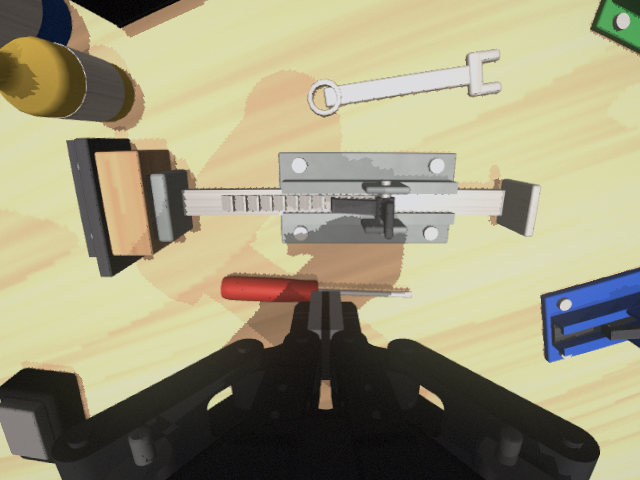

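The wrist view shows the lever top near (388,215), the far ear top at (386,185), the tab top edge near (537,208), the bolts at (300,165), (437,166), (301,233) and (431,233), and the shut fingertips at about 310 to 343 × 290.

```bash
python3 - <<'E'
from h import *
z=np.load("w1.npz"); P=(z["p"],z["M"]); p=P[0]
b=[onz("wrist",u,13,P) for u in((300,165),(437,166),(301,233),(431,233))]
c=sum(b)/4; ax=b[1]+b[3]-b[0]-b[2]; ax[2]=0; ax/=np.linalg.norm(ax); ay=np.array([-ax[1],ax[0],0]); 
print("c",c,ax,np.degrees(np.arctan2(ax[1],ax[0])))
ty=P[1][:,1]; tz=P[1][:,2]
for n,u,h in(("lever top",(387,217),106),("ear",(386,185),67),("tabtop",(536,182),68),("tabtop2",(531,236),68),("jaw1",(165,176),56),("bar",(345,203),20),("barR",(480,203),26)):
    q=onz("wrist",u,h,P); print(n,q.round(1),"rel TCP along tool y,z",((q-p)@ty).round(1),((q-p)@tz).round(1),"clamp",((q-c)@ax).round(1),((q-c)@ay).round(1))
print("centre rel",(c-p)@ty,(c-p)@tz)
E
```

```text
c [569.32510063  65.30356787  13.        ] [-0.33431911 -0.94245994  0.        ] -109.53113864783832
lever top [571.8  62.6 106. ] rel TCP along tool y,z 44.5 -26.8 clamp 1.7 3.3
ear [586.6  51.7  67. ] rel TCP along tool y,z 49.8 -44.5 clamp 7.1 20.9
tabtop [549.4 -65.1  68. ] rel TCP along tool y,z 172.3 -48.3 clamp 129.6 24.8
tabtop2 [505.3 -53.6  68. ] rel TCP along tool y,z 176.2 -2.9 clamp 133.5 -20.6
jaw1 [653.5 220.5  56. ] rel TCP along tool y,z -131.6 -51.3 clamp -174.4 27.4
bar [575.1  86.9  20. ] rel TCP along tool y,z 20.3 -22.1 clamp -22.3 -1.7
barR [534.2 -33.7  26. ] rel TCP along tool y,z 147.6 -23.7 clamp 105.0 0.0
centre rel 42.58901945568298 -23.781285130213565
```

Emit:
drive_tool([
  [0, 0, -12, 0],
  [0, 0, -12, 0],
  [20, 0, 0, 0],
  [25, 0, 0, 0],
  [25, 0, 0, 0],
  [15, 0, 0, 0],
  [10, 0, 0, 0],
  [0, 10, 0, 0],
  [0, 10, 0, 0],
  [0, 0, 0, 0],
])

```text
clock: 2.98
position: [578.2, 86.2, 97.9]
ee_rot: [0.697, -0.119, -0.696, -0.12]
contact_force: [-0.1, 0.5, 0.8]
gripper_width: -0.5
```

Emit:
drive_tool([
  [0, 6, 0, 0],
  [0, 6, 0, 0],
  [0, 6, 0, 0],
  [0, 6, 0, 0],
  [0, 6, 0, 0],
  [0, 6, 0, 0],
  [3, 5, 0, 0],
  [4, 5, 0, 0],
  [4, 5, 0, 0],
  [0, 0, 0, 0],
])

```text
clock: 3.82
position: [559.9, 38.2, 84.0]
ee_rot: [-0.696, 0.12, 0.698, 0.119]
contact_force: [0.3, -0.3, -0.3]
gripper_width: 0.1
```

```bash
python3 - <<'E'
from h import *
p,M,s=pose(); print(p,s["contact_force"],s["clock"])
z=np.load("w1.npz"); print("rel",z["M"].T@(p-z["p"]))
im=arm.get_image("wrist"); cv2.imwrite("pics/w2.png",im[:,:,::-1])
E
```

```text
[559.85716669  38.19809502  83.95947538] [ 0.33838984 -0.3355339  -0.33315625] 3.8167
rel [106.42427565  71.48346661 -23.73360272]
```

View pics/w2.png

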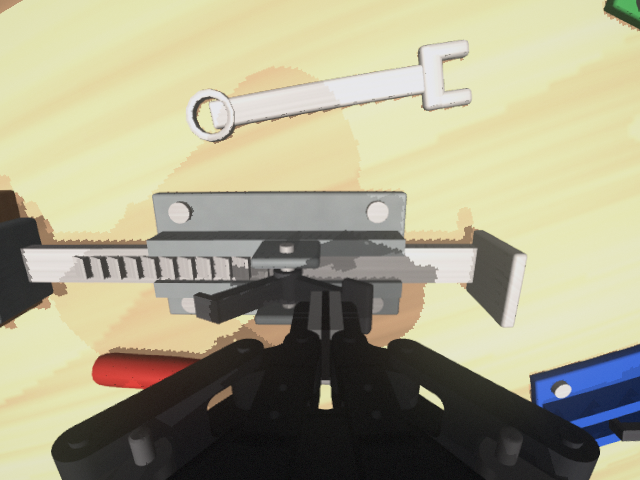

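The wrist view shows the pawl lifted about halfway. The lever is on the +x side of the fingers near (357,305) and the nose is up near (210,305). I'll keep pushing.

Emit:
drive_tool([
  [3, 3, 0, 0],
  [3, 3, 0, 0],
  [3, 3, 0, 0],
  [3, 2, 0, 0],
  [2, 2, 0, 0],
  [0, 3, 0, 0],
  [0, 3, 0, 0],
  [0, 0, 0, 0],
  [0, 0, 0, 0],
  [0, 0, 0, 0],
])

```text
clock: 4.7
position: [555.1, 21.4, 71.5]
ee_rot: [0.697, -0.119, -0.697, -0.12]
contact_force: [-0.1, -0.5, 0.4]
gripper_width: 0.5
```

```bash
python3 - <<'E'
from h import *
p,M,s=pose(); print(p,s["contact_force"],s["clock"])
z=np.load("w1.npz"); print("rel",z["M"].T@(p-z["p"]))
im=arm.get_image("wrist"); cv2.imwrite("pics/w3.png",im[:,:,::-1])
E
```

```text
[555.07037915  21.4121608   71.52775517] [-0.07575537 -0.5305475   0.36709409] 4.7
rel [118.89857371  88.87291928 -24.84148991]
```

View pics/w3.png

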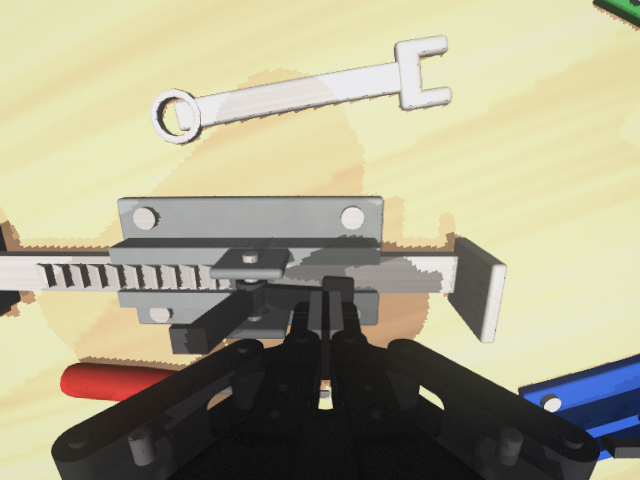

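The wrist view shows the lever lying under the fingertip near (340,283) and the arm standing up near (185,340). I'll press down lightly to make sure, then lift and go over to the gap behind the tab.

Emit:
drive_tool([
  [4, 0, 0, 0],
  [5, 0, 0, 0],
  [0, 0, 0, 0],
  [-15, 0, 0, 0],
  [0, 17, 0, 0],
  [0, 17, 0, 0],
  [0, 17, 0, 0],
  [0, 0, 0, 0],
])

```text
clock: 5.42
position: [536.2, -28.5, 76.6]
ee_rot: [-0.696, 0.121, 0.698, 0.12]
contact_force: [-0.7, 0.9, -0.2]
gripper_width: -0.2
```

Emit:
drive_tool([
  [15, 0, 0, 0],
  [15, 0, 0, 0],
  [4, 0, 0, 0],
  [0, 5, 0, 0],
  [0, 0, 0, 0],
])

```text
clock: 5.83
position: [536.0, -31.7, 43.1]
ee_rot: [-0.697, 0.12, 0.697, 0.119]
contact_force: [-0.1, 0.5, 0.4]
gripper_width: 0.0
```

```bash
python3 - <<'E'
from h import *
p,M,s=pose(); print(p,s["contact_force"],s["clock"])
z=np.load("w1.npz"); print("rel",z["M"].T@(p-z["p"]))
np.savez("w4.npz",p=p,M=M)
im=arm.get_image("wrist"); cv2.imwrite("pics/w4.png",im[:,:,::-1])
E
```

```text
[536.04155929 -31.6656391   43.14815725] [-0.0512069   0.53211337  0.35230963] 5.8333
rel [147.42418758 145.1845819  -24.65067198]
```

View pics/w4.png

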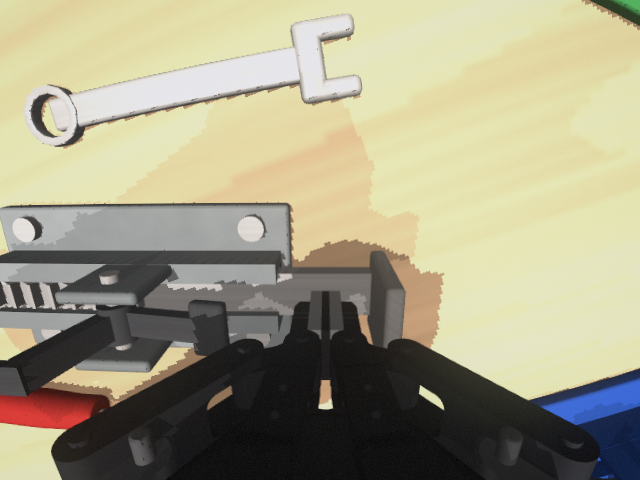

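The wrist view shows the pawl staying back, with the lever level at (207,325). The fingers stand over the bar and the tab face is near (380,305). Now I'll push the tab.

Emit:
drive_tool([
  [0, 4, 0, 0],
  [0, 4, 0, 0],
  [0, 4, 0, 0],
  [0, 4, 0, 0],
  [0, 4, 0, 0],
  [0, 4, 0, 0],
  [0, 4, 0, 0],
])

```text
clock: 6.47
position: [527.9, -57.7, 43.9]
ee_rot: [0.698, -0.119, -0.696, -0.12]
contact_force: [1.7, 4.5, 1.9]
gripper_width: -0.0
```

Emit:
drive_tool([
  [0, 5, 0, 0],
  [0, 5, 0, 0],
  [0, 5, 0, 0],
  [0, 5, 0, 0],
  [0, 5, 0, 0],
  [0, 4, 0, 0],
  [0, 4, 0, 0],
  [0, 4, 0, 0],
])

```text
clock: 7.13
position: [514.7, -92.9, 43.4]
ee_rot: [0.697, -0.119, -0.697, -0.119]
contact_force: [2.2, 4.8, -0.6]
gripper_width: 0.1
```

```bash
python3 - <<'E'
from h import *
p,M,s=pose(); print(p,s["contact_force"],s["clock"])
z=np.load("w1.npz"); print("rel",z["M"].T@(p-z["p"]))
im=arm.get_image("top"); cv2.imwrite("pics/t5.png",im[:,:,::-1])
im=crop("pics/t5.png",190,150,200,120,4,0); cv2.imwrite("pics/t5z.png",np.clip(im*1.3,0,255).astype('uint8'))
E
```

```text
[514.66476463 -92.93369739  43.41698038] [ 2.20862818  4.76615314 -0.62264302] 7.1333
rel [147.32238881 210.07476002 -24.91335601]
```

View pics/t5z.png

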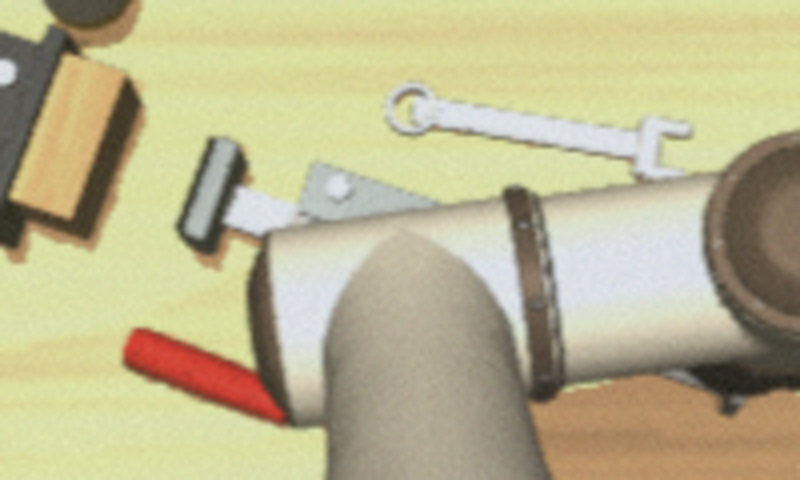

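The top view shows the jaw plate at (212,190) in the crop, clear of the block and about 52 mm from its start. It needs roughly 14 mm more.

Emit:
drive_tool([
  [0, 4, 0, 0],
  [0, 4, 0, 0],
  [0, 4, 0, 0],
  [0, 3, 0, 0],
  [0, 0, 0, 0],
  [0, 0, 0, 0],
  [0, 0, 0, 0],
])

```text
clock: 7.77
position: [508.9, -107.3, 43.2]
ee_rot: [-0.696, 0.12, 0.697, 0.119]
contact_force: [0.2, -0.3, 0.9]
gripper_width: 0.2
```

```bash
python3 - <<'E'
from h import *
p,M,s=pose(); print(p,s["contact_force"],s["clock"])
z=np.load("w1.npz"); print("rel",z["M"].T@(p-z["p"]))
im=arm.get_image("top"); cv2.imwrite("pics/t6.png",im[:,:,::-1])
# jaw shift: template match of the jaw plate between t5 and t6
a=cv2.imread("pics/t5.png"); b=cv2.imread("pics/t6.png")
T=a[182:214,234:254]; r=cv2.matchTemplate(b[160:240,215:280],T,cv2.TM_CCOEFF_NORMED); _,m,_,l=cv2.minMaxLoc(r)
u5=np.array([243,197.5]); u6=u5+(np.array(l)+[215,160]-[234,182]); print(m,u6)
q0=onz("top",(220.0,190.4),56)
for u in(u5,u6): print(np.linalg.norm(onz("top",u,56)-q0))
E
```

```text
[ 508.91114126 -107.28422356   43.16236784] [ 0.15750132 -0.28846659  0.89772454] 7.7667
rel [147.6182922  225.52167632 -24.27161729]
0.9575579166412354 [250.  199.5]
54.12872242660762
70.44313812076834
```

Emit:
drive_tool([
  [0, -4, 0, 0],
  [-20, 0, 0, 0],
  [-25, 0, 0, 0],
  [0, -25, 0, 0],
  [0, -25, 0, 0],
  [0, -25, 0, 0],
  [0, -25, 0, 0],
  [0, -25, 0, 0],
  [0, -15, 0, 0],
  [0, 0, 0, 0],
])

```text
clock: 8.65
position: [558.5, 31.3, 88.1]
ee_rot: [0.697, -0.118, -0.697, -0.118]
contact_force: [1.1, 0.1, -0.7]
gripper_width: -0.1
```

```bash
python3 - <<'E'
from h import *
p,M,s=pose(); print(p,s["contact_force"],s["clock"])
z=np.load("w1.npz"); print("rel",z["M"].T@(p-z["p"]))
im=arm.get_image("wrist"); cv2.imwrite("pics/w7.png",im[:,:,::-1])
E
```

```text
[558.45138565  31.28740922  88.1087098 ] [ 1.13617295  0.10563893 -0.74030971] 8.65
rel [102.29098023  78.47829409 -24.70221116]
```

View pics/w7.png

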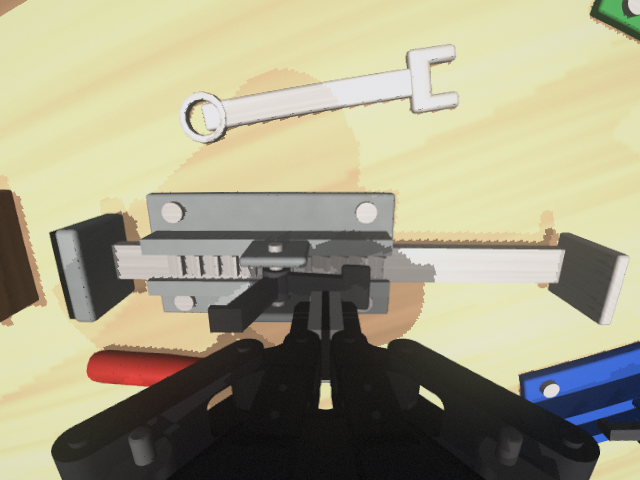

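The wrist view shows the pawl still up, with the arm near (240,300) on the -x side of the fingers and the lever at (355,280). I'll push towards -x.

Emit:
drive_tool([
  [0, -6, 0, 0],
  [0, -6, 0, 0],
  [0, -6, 0, 0],
  [0, -6, 0, 0],
  [0, -6, 0, 0],
  [0, -6, 0, 0],
  [1, -6, 0, 0],
  [1, -6, 0, 0],
  [1, -6, 0, 0],
  [0, -4, 0, 0],
])

```text
clock: 9.53
position: [577.1, 84.4, 85.0]
ee_rot: [-0.697, 0.119, 0.697, 0.119]
contact_force: [0.0, 0.3, -0.5]
gripper_width: 0.2
```

Emit:
drive_tool([
  [0, -4, 0, 0],
  [0, -4, 0, 0],
  [0, -4, 0, 0],
  [0, 0, 0, 0],
  [0, 0, 0, 0],
])

```text
clock: 9.95
position: [581.3, 95.4, 85.6]
ee_rot: [0.697, -0.119, -0.697, -0.12]
contact_force: [-0.1, 1.0, 1.2]
gripper_width: -0.1
```

```bash
python3 - <<'E'
from h import *
p,M,s=pose(); print(p,s["contact_force"],s["clock"])
z=np.load("w1.npz"); print("rel",z["M"].T@(p-z["p"]))
im=arm.get_image("wrist"); cv2.imwrite("pics/w8.png",im[:,:,::-1])
E
```

```text
[581.33463214  95.42880596  85.60484815] [-0.05754099  0.99044765  1.15514559] 9.95
rel [104.61850629  10.37123359 -24.90715295]
```

View pics/w8.png

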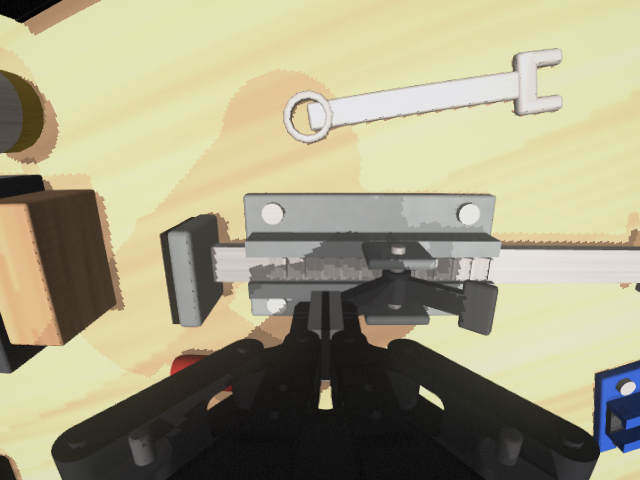

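The wrist view shows the pawl still tilted: the lever leans to +x at (480,305) and the arm runs under the fingertip at (345,290). The tip has ridden over the arm's end, so I'll lower it to press the arm down.

Emit:
drive_tool([
  [3, 0, 0, 0],
  [3, 0, 0, 0],
  [3, 0, 0, 0],
  [3, 0, 0, 0],
  [0, 0, 0, 0],
])

```text
clock: 10.42
position: [583.8, 100.8, 75.6]
ee_rot: [0.7, -0.115, -0.694, -0.123]
contact_force: [-4.2, 18.3, 8.3]
gripper_width: 0.0
```

```bash
python3 - <<'E'
from h import *
p,M,s=pose(); print(p,s["contact_force"],s["clock"])
z=np.load("w1.npz"); print("rel",z["M"].T@(p-z["p"]))
im=arm.get_image("wrist"); cv2.imwrite("pics/w9.png",im[:,:,::-1])
i2=arm.get_image("side"); cv2.imwrite("pics/s9.png",i2[:,:,::-1])
a=cv2.resize(im[180:380,200:600,::-1],(800,400)); b=cv2.imread("pics/s9.png")[200:300,220:420]; b=cv2.resize(b,(400,200),interpolation=cv2.INTER_CUBIC)
o=np.zeros((600,800,3),np.uint8); o[:400]=a; o[400:,:400]=b; cv2.imwrite("pics/c9.png",o)
E
```

```text
[583.81900069 100.76719629  75.59897886] [-4.19932517 18.34313819  8.26279853] 10.4167
rel [114.60795743   4.48425305 -25.4921698 ]
```

View pics/c9.png

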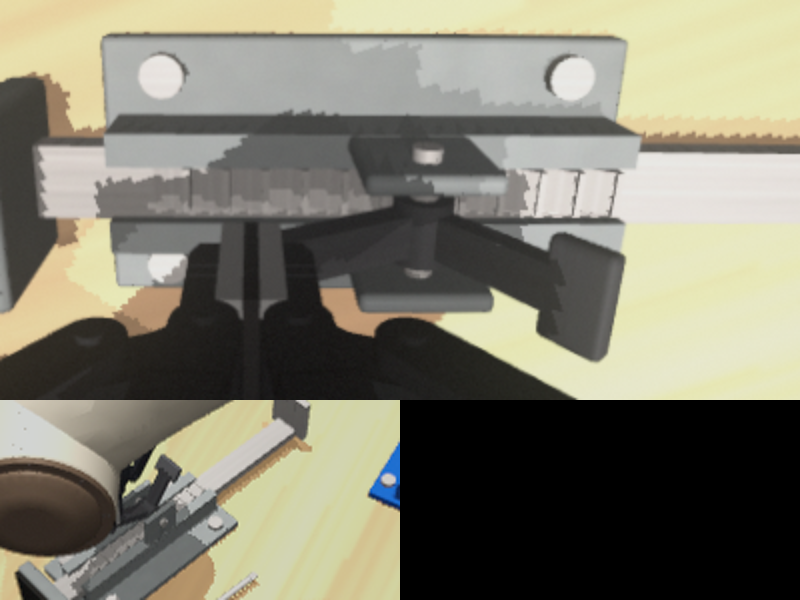

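The crop shows the arm's end bearing on the +x side of the fingertip, at 18 N and along the arm. I'll back off, lift, and press on the arm's upper face nearer the pivot.

Emit:
drive_tool([
  [-4, -4, 0, 0],
  [-8, -4, 0, 0],
  [-15, 0, 0, 0],
  [-10, 0, 0, 0],
  [0, 0, 0, 0],
  [0, 0, 0, 0],
  [0, 0, 0, 0],
])

```text
clock: 11.1
position: [582.9, 101.9, 109.7]
ee_rot: [-0.696, 0.12, 0.697, 0.12]
contact_force: [-0.2, 0.2, -0.1]
gripper_width: 0.3
```

```bash
python3 - <<'E'
from h import *
p,M,s=pose(); print(p,s["contact_force"],s["clock"])
z=np.load("w1.npz"); print("rel",z["M"].T@(p-z["p"]))
im=arm.get_image("wrist"); cv2.imwrite("pics/w10.png",im[:,:,::-1])
E
```

```text
[582.9178264  101.86096708 109.67103541] [-0.22052052  0.21357462 -0.05540041] 11.1
rel [ 80.53684369   3.84132588 -24.20401586]
```

View pics/w10.png

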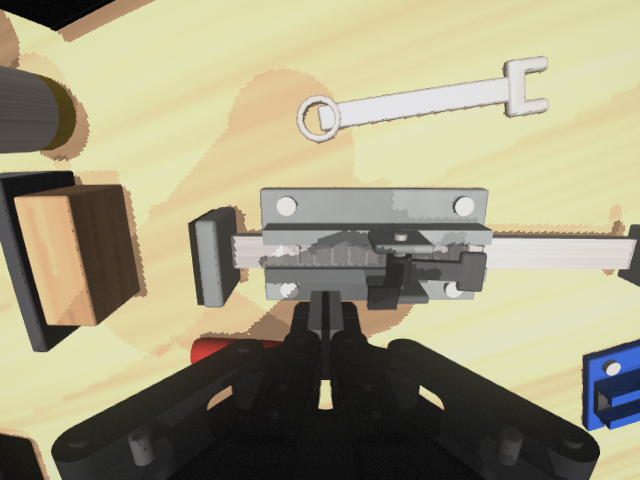

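The wrist view shows the pawl back at its stop: the lever is level at (473,270) and the arm is upright at (385,290). I'll retry from the +x side with a lower contact, following the arc.

Emit:
drive_tool([
  [-20, 0, 0, 0],
  [0, 25, 0, 0],
  [0, 25, 0, 0],
  [0, 24, 0, 0],
  [23, 0, 0, 0],
  [23, 0, 0, 0],
  [0, 0, 0, 0],
])

```text
clock: 11.73
position: [555.1, 31.1, 79.7]
ee_rot: [-0.693, 0.122, 0.7, 0.119]
contact_force: [-0.7, 0.3, -1.0]
gripper_width: 0.2
```

Emit:
drive_tool([
  [0, -6, 0, 0],
  [0, -6, 0, 0],
  [0, -6, 0, 0],
  [0, -6, 0, 0],
  [0, -6, 0, 0],
  [2, -5, 0, 0],
  [3, -4, 0, 0],
  [3, -3, 0, 0],
  [3, -3, 0, 0],
  [0, 0, 0, 0],
])

```text
clock: 12.57
position: [573.6, 75.5, 72.4]
ee_rot: [-0.697, 0.12, 0.697, 0.119]
contact_force: [0.1, -0.6, 0.6]
gripper_width: -0.1
```

```bash
python3 - <<'E'
from h import *
p,M,s=pose(); print(p,s["contact_force"],s["clock"])
z=np.load("w1.npz"); print("rel",z["M"].T@(p-z["p"]))
im=arm.get_image("wrist"); cv2.imwrite("pics/w11.png",im[:,:,::-1])
E
```

```text
[573.57086582  75.52391304  72.38543775] [ 0.09668622 -0.63275618  0.62921134] 12.5667
rel [117.89448543  31.6913964  -24.24937113]
```

Emit:
drive_tool([
  [0, -4, 0, 0],
  [0, -4, 0, 0],
  [-4, -4, 0, 0],
  [-25, 0, 0, 0],
  [-30, 0, 0, 0],
  [-30, -10, 12, 0],
  [-29, -10, 12, 0],
  [0, 0, 0, 0],
  [0, 0, 0, 0],
])

```text
clock: 13.37
position: [562.7, 114.6, 194.1]
ee_rot: [0.699, -0.118, -0.695, -0.12]
contact_force: [-0.3, -0.3, -0.2]
gripper_width: 0.1
```

```bash
cat > cmp.py <<'E'
from h import *
import sys
p,M,s=pose(); print(p,s["contact_force"],s["clock"])
z=np.load("w1.npz"); print("rel",z["M"].T@(p-z["p"]))
im=arm.get_image("wrist"); cv2.imwrite(f"pics/{sys.argv[1]}.png",im[:,:,::-1]); np.savez(f"{sys.argv[1]}.npz",p=p,M=M)
g=lambda f:cv2.cvtColor(cv2.imread(f),cv2.COLOR_BGR2GRAY)
a=g("pics/w1.png"); b=g(f"pics/{sys.argv[1]}.png")
def show(x):
    for r in x[170:262:6,318:480:5]: print("".join("#" if v<45 else "+" if v<90 else "-" if v<150 else "." for v in r))
show(a); print("-----"); show(b)
E
python3 cmp.py w12
```

```text
[562.74881392 114.61139259 194.0945242 ] [-0.25104742 -0.27918098 -0.17756027] 13.3667
rel [-3.84933147 -1.2408122  -0.75549378]
.................................
...........................-.....
.........--++..++......-----.....
.........+-..-..............--...
...-.......--....................
...-++++++++++++.................
...-+++++--+++++.................
.----------+++++--.--------......
....--------++++.................
..-------++++++++-...............
-------------+--.....-...........
------------------...-...........
------------------...............
--------..-......................
------...........................
-----......-.....................
-----
.................................
.................................
++++++++++++++-+++++++++++--.....
.........-+--------..............
..........---------..............
..........-.++++..---+...........
...+++++++++++-++++--++--........
...+++++++++++-++++++++-.........
...++++-----++-++++++++-.........
...------++++..+++.-+++-.........
-------------.....-.+++-.........
------------------...............
------------------...............
-------..........................
----.............................
----.............................
```

```bash
cat > proj.py <<'E'
from h import *
z1=np.load("w1.npz")
def proj(q,P):
    c=arm.calibration("wrist"); T=c["T_tool_cam"]; p,M=P
    x=T[:3,:3].T@(M.T@(q-p)-T[:3,3])
    x=np.array([x[0],-x[1],-x[2]]); return cv2.projectPoints(x[None],np.zeros(3),np.zeros(3),c["K"],np.array(c["distortion"]))[0].ravel()
def pt(x,y,z):  # dy rel, dz rel in w1 tool frame, height
    ty,tz=z1["M"][:,1],z1["M"][:,2]
    q=z1["p"]+ty*x+tz*y; q[2]=z; return q
if __name__=="__main__":
    import sys
    z=np.load(sys.argv[1]+".npz"); P=(z["p"],z["M"])
    for t in np.arange(0,1.7,.2):
        c,s=np.cos(t),np.sin(t)
        print(round(t,1),"lever ends",proj(pt(46+53*s,-37,54+53*c),P).round(),proj(pt(46+53*s,-11,54+53*c),P).round(),"arm end",proj(pt(46-42*np.cos(t-.15),-24,54+42*np.sin(t-.15)),P).round())
E
python3 proj.py w12; python3 proj.py w1|head -1
python3 - <<'E'
import cv2
b=cv2.cvtColor(cv2.imread("pics/w12.png"),cv2.COLOR_BGR2GRAY)
for r in b[176:262:3,325:445:2]: print("".join("#" if v<30 else "+" if v<55 else "o" if v<80 else "-" if v<120 else "." for v in r))
E
```

```text
0.0 lever ends [391. 204.] [389. 239.] arm end [331. 207.]
0.2 lever ends [406. 203.] [404. 239.] arm end [330. 209.]
0.4 lever ends [419. 203.] [416. 238.] arm end [332. 210.]
0.6 lever ends [430. 202.] [427. 236.] arm end [336. 212.]
0.8 lever ends [438. 200.] [435. 234.] arm end [342. 214.]
1.0 lever ends [443. 199.] [440. 231.] arm end [349. 216.]
1.2 lever ends [445. 197.] [442. 229.] arm end [359. 217.]
1.4 lever ends [444. 195.] [441. 226.] arm end [369. 218.]
1.6 lever ends [441. 193.] [438. 223.] arm end [381. 218.]
0.0 lever ends [390. 203.] [388. 239.] arm end [328. 206.]
............................................................
............................................................
---------oooooooooooooooooooo-----oooooooooooooo------------
....................ooooooooo-....ooooo-....................
....................oo---------------------.................
.....................o......................................
.......................-------..............................
...........................--...............-...............
......................
[... 558 characters left out ...]
----------.....-oooooo---....
-----------------------------.................-oooooo---....
-------------------------------.................ooooo---....
------------------------------.----------...................
-----------------------------------------...................
-----------------------------------------...................
............................................................
............................................................
............................................................
............................................................
............................................................
............................................................
```

Emit:
drive_tool([
  [0, 0, 0, 0],
  [0, 0, 0, 0],
  [0, 0, 0, 0],
  [0, 0, 0, 0],
  [0, 0, 0, 0],
  [0, 0, 0, 0],
])

```text
clock: 13.92
position: [561.9, 113.1, 190.9]
ee_rot: [-0.697, 0.12, 0.697, 0.119]
contact_force: [0.2, -0.1, -0.5]
gripper_width: 0.4
```

```bash
python3 cmp.py w13 | tail -16
```

```text
.................................
.................................
---------++++..++++++++++++-.....
.........+----.--.-..............
-..-.--...---------..............
.......--.--++-+..--++...........
..+++++++++++-+++++-+++-.........
..+++++++++++-+++++++++-.........
..-+++++-+--+-+++++++++-.........
..-------++++.+++..-+++-.........
---------+---.......++++.........
------------------...-...........
------------------...............
-------..........................
------...........................
-..--............................
```

The pawl is still at about 0.7 rad and not moving, so friction is holding it near its balance point. I'll push the lever itself to -x from its +x side.

Emit:
drive_tool([
  [0, 30, -12, 0],
  [0, 40, -12, 0],
  [0, 40, 0, 0],
  [30, 0, 0, 0],
  [35, 0, 0, 0],
  [30, 0, 0, 0],
  [15, 0, 0, 0],
  [0, 0, 0, 0],
  [0, 0, 0, 0],
])

```text
clock: 14.72
position: [547.9, 1.5, 81.0]
ee_rot: [-0.697, 0.12, 0.697, 0.119]
contact_force: [0.1, 0.3, 0.8]
gripper_width: 0.1
```

Emit:
drive_tool([
  [0, -5, 0, 0],
  [0, -5, 0, 0],
  [0, -5, 0, 0],
  [0, -5, 0, 0],
  [0, -5, 0, 0],
  [0, -5, 0, 0],
  [0, -5, 0, 0],
  [0, -4, 0, 0],
  [0, -4, 0, 0],
  [0, -3, 0, 0],
])

```text
clock: 15.55
position: [563.3, 45.4, 81.2]
ee_rot: [-0.697, 0.12, 0.697, 0.119]
contact_force: [-0.3, -6.1, 1.3]
gripper_width: -0.5
```

Emit:
drive_tool([
  [0, 0, 0, 0],
  [0, 0, 0, 0],
])

```text
clock: 15.72
position: [563.2, 45.0, 81.2]
ee_rot: [-0.697, 0.12, 0.697, 0.119]
contact_force: [0.5, -0.8, -0.3]
gripper_width: 0.2
```

Emit:
drive_tool([
  [0, 10, 0, 0],
  [0, 20, 0, 0],
  [-35, 0, 0, 0],
  [-40, 0, 0, 0],
  [-35, -15, 12, 0],
  [0, -40, 12, 0],
  [0, -30, 0, 0],
  [0, -8, 0, 0],
  [0, 0, 0, 0],
  [0, 0, 0, 0],
])

```text
clock: 16.55
position: [560.9, 111.7, 190.6]
ee_rot: [-0.696, 0.12, 0.697, 0.119]
contact_force: [0.4, -0.4, -0.4]
gripper_width: 0.1
```

```bash
python3 cmp.py w14 | (head -2; tail -16); python3 proj.py w14|head -3
```

```text
[560.93363585 111.74876006 190.64932624] [ 0.39891686 -0.40811095 -0.3640096 ] 16.55
rel [-0.39397513  2.05418914 -0.00555771]
0.0 lever ends [387. 203.] [385. 239.] arm end [326. 206.]
0.2 lever ends [402. 202.] [399. 239.] arm end [326. 208.]
0.4 lever ends [415. 202.] [412. 237.] arm end [327. 209.]
```

```bash
python3 - <<'E'
import cv2
for f in("w1","w14"):
    b=cv2.cvtColor(cv2.imread(f"pics/{f}.png"),cv2.COLOR_BGR2GRAY)
    for r in b[176:250:3,315:430:2]: print("".join("#" if v<30 else "+" if v<55 else "o" if v<80 else "-" if v<120 else "." for v in r))
    print("=====")
E
```

```text
..........................................................
.................................-........................
........................-------oo-....-oooo...............
........................oooooooooo-..-ooooooo-............
........................oo................................
.........................-................................
.........-......................--........................
........oo..-.....-...........-o+-....+o..................
........o-----oooooooooooooooooooooooooo..................
........o---------------------oooo+++ooo..................
........o----------------------ooo++o--o..................
........o---------------------oooo++o--o..................
-..-.....---------------------oooo++o--o..-.--.--..-..-..-
.............................-ooo+++o--o..................
............-.--..---.-.------oooo++o--o..................
........-.-.--...-.....oooooooooo-ooo--oooo...............
......------------------oooooooooooo---ooooo-.............
...---------------------oo--------ooo---...............--.
..---------------------------------o--
[... 1161 characters left out ...]
...............-oooo++o----..................
...........--.-.-------------oooo++o--o-..................
.........----..---..-.ooooooooo---+o---ooo................
.....------------------ooooooooo--+o---oooo-..............
...--------------------oo---------+o----....-..........-..
.---------------------------------+o---...................
----------------------------------oo---..............-....
-----------------------------------o--o------.............
----------------------------------------------............
---------------------------------------------.............
..........................................................
..........................................................
=====
```

The pawl is back in its starting position; the lever pixels match the first wrist view. Next I'll go behind the tab again and pull slowly.

Emit:
drive_tool([
  [0, 33, -12, 0],
  [0, 34, -12, 0],
  [0, 34, 0, 0],
  [0, 34, 0, 0],
  [0, 34, 0, 0],
  [0, 34, 0, 0],
  [35, 0, 0, 0],
  [35, 0, 0, 0],
  [35, 0, 0, 0],
  [35, 0, 0, 0],
])

```text
clock: 17.43
position: [515.5, -88.9, 50.4]
ee_rot: [0.697, -0.12, -0.697, -0.121]
contact_force: [0.8, -0.7, 0.1]
gripper_width: 0.1
```

Emit:
drive_tool([
  [7, 0, 0, 0],
  [0, 4, 0, 0],
  [0, 4, 0, 0],
  [0, 4, 0, 0],
  [0, 3, 0, 0],
  [0, 2, 0, 0],
  [0, 0, 0, 0],
])

```text
clock: 18.02
position: [511.4, -103.5, 45.6]
ee_rot: [0.698, -0.119, -0.696, -0.12]
contact_force: [-0.5, -0.5, 0.4]
gripper_width: -0.2
```

Emit:
drive_tool([
  [0, 1, 0, 0],
  [0, 1, 0, 0],
  [0, 1, 0, 0],
  [0, 1, 0, 0],
  [0, 1, 0, 0],
])

```text
clock: 18.43
position: [509.4, -107.6, 44.3]
ee_rot: [0.697, -0.119, -0.697, -0.12]
contact_force: [0.6, 4.5, -0.4]
gripper_width: 0.1
```

Contact at 4.5 N, which is the bar's drag. I'll continue in small steps.

Emit:
drive_tool([
  [0, 1, 0, 0],
  [0, 1, 0, 0],
  [0, 1, 0, 0],
])

```text
clock: 18.68
position: [508.8, -110.2, 44.3]
ee_rot: [0.697, -0.119, -0.697, -0.12]
contact_force: [0.7, 3.4, -1.1]
gripper_width: 0.2
```

Emit:
drive_tool([
  [0, 1, 0, 0],
  [0, 1, 0, 0],
  [0, 1, 0, 0],
])

```text
clock: 18.93
position: [507.4, -113.4, 44.3]
ee_rot: [0.697, -0.119, -0.697, -0.119]
contact_force: [0.8, 3.6, -1.0]
gripper_width: -0.1
```

Emit:
drive_tool([
  [0, 1, 0, 0],
  [0, 1, 0, 0],
])

```text
clock: 19.1
position: [506.6, -115.4, 44.3]
ee_rot: [0.697, -0.119, -0.697, -0.119]
contact_force: [0.8, 3.7, -0.4]
gripper_width: -0.3
```

Emit:
drive_tool([
  [0, 1, 0, 0],
  [0, 1, 0, 0],
])

```text
clock: 19.27
position: [506.6, -116.6, 44.3]
ee_rot: [0.698, -0.119, -0.696, -0.12]
contact_force: [2.4, 9.9, -1.4]
gripper_width: 0.1
```

Emit:
drive_tool([
  [0, 1, 0, 0],
  [0, 0, 0, 0],
])

```text
clock: 19.43
position: [507.0, -116.8, 44.4]
ee_rot: [0.698, -0.119, -0.696, -0.12]
contact_force: [3.0, 11.9, -2.5]
gripper_width: -0.2
```

Emit:
drive_tool([
  [0, 1, 0, 0],
  [0, 0, 0, 0],
  [0, 0, 0, 0],
])

```text
clock: 19.68
position: [507.3, -117.0, 44.4]
ee_rot: [0.698, -0.118, -0.695, -0.12]
contact_force: [3.5, 14.4, -2.6]
gripper_width: -0.1
```

The tab has stopped moving and the force is rising: it holds at about 15 N, against 4 N of drag. One more mm, then release and check.

Emit:
drive_tool([
  [0, 1, 0, 0],
  [0, 0, 0, 0],
  [0, -4, 0, 0],
  [0, -6, 0, 0],
  [0, -5, 0, 0],
  [-35, 0, 0, 0],
  [-40, 0, 0, 0],
  [-40, 0, 0, 0],
  [-30, 0, 0, 0],
  [0, 0, 0, 0],
])

```text
clock: 20.52
position: [513.5, -106.7, 196.6]
ee_rot: [0.702, -0.119, -0.692, -0.119]
contact_force: [0.5, -0.5, -0.2]
gripper_width: 0.2
```

Emit:
drive_tool([
  [0, -34, 12, 0],
  [0, -34, 12, 0],
  [0, -34, 0, 0],
  [0, -34, 0, 0],
  [0, -34, 0, 0],
  [0, -34, 0, 0],
  [0, 0, 0, 0],
  [0, 0, 0, 0],
  [0, 0, 0, 0],
])

```text
clock: 21.27
position: [554.5, 93.9, 188.6]
ee_rot: [-0.696, 0.12, 0.698, 0.119]
contact_force: [-0.3, 0.2, 0.4]
gripper_width: -0.0
```

```bash
python3 cmp.py w15 > o.txt; head -2 o.txt; tail -16 o.txt; python3 proj.py w15|head -2
python3 - <<'E'
from h import *
z=np.load("w15.npz"); P=(z["p"],z["M"])
im=cv2.imread("pics/w15.png"); g=cv2.cvtColor(im,cv2.COLOR_BGR2GRAY)
for r in g[140:260:6,90:330:5]: print("".join("#" if v<45 else "+" if v<90 else "-" if v<150 else "." for v in r))
# block (orange wood) centroid before/after
for n,w in(("w1","w1"),("w15","w15")):
    i=cv2.imread(f"pics/{n}.png"); q=np.load(f"{w}.npz"); h=cv2.cvtColor(i,cv2.COLOR_BGR2HSV)
    for nm,lo,hi in(("wood",(8,90,120),(18,255,255)),("red",(0,180,80),(4,255,255))):
        m=cv2.inRange(h,lo,hi); k,l,st,ce=cv2.connectedComponentsWithStats(m); j=1+st[1:,4].argmax(); print(n,nm,st[j],ce[j],onz("wrist",ce[j],60 if nm=="wood" else 10,(q["p"],q["M"])).round(1))
E
```

```text
[554.5147153   93.89826471 188.62187259] [-0.31093258  0.18549428  0.3553035 ] 21.2667
rel [ 1.68268401 21.0181293   0.0932055 ]
..................-..............
.................................
-----+++..++------------.........
....----------..........---------
--.-.---------..-.------.........
+++++++++++......................
+++++++++++......................
+++-+++++++.--....-...-..........
.....++++++-.....................
..--+++++++++....................
-------++------..-...............
-------++---------...............
------------------...............
--------.........................
------...-.---...................
--....-.---......................
0.0 lever ends [360. 203.] [358. 240.] arm end [304. 206.]
0.2 lever ends [375. 203.] [373. 239.] arm end [303. 208.]
####............................................
####-...........................................
--..-+++++++......................--------------
.....+++++++-.........................-.........
.....+++++++-..........................-........
.....+++++++--.............-++++................
.....-+++++++-.
[... 292 characters left out ...]
+-...........+..-+-.....-....-.++++
.......+++++++-...........+..-++-...............
.......+++++++-...........+..-++--.............-
.......-++++++-...........+-.-++-.-...........--
.......-++++++-...........+-.-+........---------
........+++++--........................---------
........+++.............................--------
........+...............................--------
w1 wood [ 177  244  233   62 5142] [333.30396733 268.10987942] [531.3 114.9  60. ]
w1 red [244 295  32   6  86] [261.77906977 297.06976744] [506.9 202.8  10. ]
w15 wood [ 165  244  240   60 5391] [332.85383046 268.46911519] [524.8  95.5  60. ]
w15 red [244 296  16   5  46] [251.89130435 298.17391304] [502.9 193.1  10. ]
```

```bash
python3 - <<'E'
from h import *
q=lambda u,w,h:(lambda z:onz("wrist",u,h,(z["p"],z["M"])))(np.load(w+".npz"))
def left(f,r,a,b):
    g=cv2.cvtColor(cv2.imread(f"pics/{f}.png"),cv2.COLOR_BGR2GRAY).astype(int); return g[r,a:b:3]
print(left("w1",205,140,200)); print(left("w15",205,190,260))
A=q((153,205),"w1",56)
for x in(213,216,219): print(x,np.linalg.norm(q((x,205),"w15",56)-A))
i=arm.get_image("top"); cv2.imwrite("pics/t16.png",i[:,:,::-1])
a=cv2.imread("pics/top0.png"); b=cv2.imread("pics/t16.png")
for n,(x,y,w,h) in dict(block=(192,165,32,40),driver=(222,233,40,22),wrench=(287,170,75,26),glue=(193,118,25,38)).items():
    r=cv2.matchTemplate(b[y-12:y+h+12,x-12:x+w+12],a[y:y+h,x:x+w],cv2.TM_CCOEFF_NORMED); _,m,_,l=cv2.minMaxLoc(r); print(n,round(m,3),np.array(l)-12)
r=cv2.matchTemplate(b[170:250,210:290],cv2.imread("pics/t5.png")[182:214,234:254],cv2.TM_CCOEFF_NORMED); _,m,_,l=cv2.minMaxLoc(r)
u=np.array([243,197.5])+np.array(l)+[210-234,170-182]; print(m,u,np.linalg.norm(onz("top",u,56)-onz("top",(220,190.4),56)))
E
```

```text
[184 161  64  47  48 158 172 172 159 123  53  52  53  51  54 107 201 198
 200 201]
[197 198 201 201 203 203 203 202 204  54  82 151 154 158 158 103  59  59
  70 202 202 201 201 202]
213 73.50567725767793
216 76.06026014522408
219 78.61203793729935
block 0.315 [11 12]
driver 0.946 [0 0]
wrench 0.467 [12  2]
glue 0.997 [0 0]
0.3027277886867523 [270.  197.5] 112.94572606473304
```

```bash
python3 -c "
from bench import arm
s=arm.read_state(); print(s['clock'],s['contact_force']); print(arm.job_done())"
```

```text
21.3667 [-0.98370055 -0.30699504 -0.09325226]
the job is handed in; nothing more can be done
None
```

I opened the clamp, drew the bar out, locked it again and handed the job in at 21.4 s of the 61 s allowed.

- **Opening:** I tipped the pawl up until it stayed back by itself. I then pushed the bar out by its tab, about 65–70 mm.
- **Dropping the pawl:** My first two tries did not drop it. On the first, the fingertip caught on the arm's end at about 18 N and the pawl went back up. On the second, friction held it near 0.7 rad. I then pushed the lever itself to -x, and the pawl went fully down.
- **Locking:** I pulled the bar slowly until it stopped dead. The last reading was about 15 N, against about 4 N of drag, so roughly 10 N on the pawl. I pulled about 1 mm further and let go.

**Last checks:**
- **Pawl:** the wrist picture shows the lever at its starting upright position, so the pawl angle is about 0.
- **Jaw:** it stands about 76 mm from its start.
- **Tools and glue:** the screwdriver and glue bottle show no shift in the top view.
- **Not confirmed:** the final top-view match for the block, wrench and jaw gave no usable result, probably because the arm was in the way. The jaw figure is therefore from the wrist camera only. I did not knowingly touch the block or wrench. They looked undisturbed in the last picture I viewed, taken midway through the job, and I had no views left after that.

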